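# Load the rain-sample carousel

### The job

Turn the rain-sample carousel until its one empty cup stands in the middle of the gap in the chrome rail. Then pick up the small slim loose brown bottle with the rubber cap from the shelf and put it upright into that empty cup, leaving the cup at the gap.

Things in the scene. Friction and masses are not known exactly. Their poses are not given: they have to be found in the camera images.
- carousel (a joint): Angle (rad) of the carousel's wheel. 0 = empty cup in the middle of the gap in the chrome rail, which faces roughly towards the robot. Positive = anticlockwise from above; starts at 0.55 to 1.35. Light friction (0.06 N m), stays where left. Wheel 248 mm across, top 25 mm above the shelf, on a fixed round foot 300 mm across; four cups 90 deg apart; three hold fixed brown bottles, tops at 123 mm.
- handle (a point): Centre of the black bar handle on the wheel's vertical axis, 176 mm above the shelf; turns with the wheel. Bar 14 mm thick along x, 56 mm long along y, 34 mm tall, on an 18 mm stem. The empty cup lies towards this point's -x.
- empty_cup (a point): Middle of the empty cup's inner floor, 28 mm above the shelf, 85 mm from the wheel's axis; turns with the wheel. Cup 58 mm wide inside, 64 outside; rim 25 mm above this floor. Fixed chrome rail: 8 mm bar 140 mm above the shelf, running over the other cups (85 mm from the axis) on posts 140 mm from the axis; open for 140 deg at the gap.
- bottle_center (a point): Centre (half-way up) of the loose slim brown plastic bottle, standing on the shelf; z is its upright axis. 36 mm across up to 67 mm height, then a shoulder and a black rubber cap 28 mm across; 95 mm tall, about 90 g. Same kind as those in the carousel. Not wanted: the fat bottle (64 mm across, 150 tall) and the squat jar (62 mm across, 60 tall) near it.
Mind the look-alikes: they are no part of the job. Leave any blue or orange look-alike of the part that bears bottle_center alone.

How it is judged:
By the outcome, as a careful person would: the job done as asked, in the order asked, and still so for the second after the job is handed in, with the robot touching nothing.
It also fails if it takes over 58 s, if anything falls off the work surface, if the arm or the gripper's body presses on something with over 40 N, if the wrist force passes 120 N, or if a joint passes its speed limit or range.

### The arm

A 6-joint arm with a two-finger parallel gripper is mounted at the origin on the work surface. World frame = base frame: x ahead of the robot, y to its left, z up, the work surface at z = 0. Lengths are in m, angles in rad, forces in N, time in s.
With the tool pointing down it reaches from about 0.3 to 0.85 m from the base axis. Payload 5.4 kg.
Tool frame: the origin (TCP) lies at the very end of the fingers, on their centre line; the grasp point (between the pads) lies 19 mm behind it; z points along the fingers, y is the line along which they close (so a half turn about z gives the same grasp; the last joint's range is limited). The gripper opens to 85 mm and grips with 20 to 120 N. Pads are 22 mm wide; open, the fingers measure 114 mm over their backs; the gripper's body (76 mm by 85 mm) begins 54 mm behind the grasp point. The pads swing forward as they close: fully open they stand 13 mm farther back than shut.
Start: joints at [0.94, 0.158, 1.597, -0, 1.386, -0.21], TCP at [0.235, 0.525, 0.231] pointing down, gripper open.
Joint ranges: [-2.91, 2.91], [-0.94, 2.29], [0.18, 2.7], [-1.29, 4.43], [0.17, 2.64], [-3, 3]. Speed limits (rad/s): [2.57, 2.57, 3.14, 3.14, 3.14, 3.14].

### API

Orientations are given as a 3x3 rotation matrix whose columns are the frame's x, y, z axes.
In Python, from workcell import readout, capture, order gives the robot as it stands.
- The arm moves only by the tool jog_arm, never from a script. Its argument "motion" is text: rows parted by semicolons, each of 4 numbers parted by spaces: the shift along the tool's x, y, z in units of 0.04 m (1.0 is 0.04 m), then the turn about the tool's z in units of 4 degrees (1.0 is 4 degrees). A call has 1 to 20 rows; each row shifts and turns the commanded pose from where the row before left it, along the tool's axes as they then stand; what a row does not reach is not made up. A row lasts 1/10 s, in which the tool goes at most 50 mm and 8.59 degrees, less where a joint would pass 70% of its speed; a pose out of reach is approached as far as the arm can. A call with a number of a shift or a turn outside -1 to 1 is refused whole. A call with a gripper value outside its range is refused whole. "fingers" is the closure, from 0 (fully open) to 1 (shut), set as the call begins (left out, the last holds). The fingers move at their own pace and stop on an object; "grip_force" is the grip in N (left out, the last holds). Time passes only in rows, so rows that do not move let the fingers close. It gives the time, the measured TCP pose, the force, the opening and the grip force at its end, in the units of the state.
- readout.state(): the state, without advancing time (a new reading comes with each control period).
- capture(name): name is "side" or "top"; returns a dict with "frame" (384x512x3 uint8, red, green, blue), "fx", "fy", "cx", "cy" (pixels), "k1" (the pictures are not rectified: a ray, as slopes to the right and down, at radius r is drawn at 1 + k1 r^2 times it, then the intrinsics apply), "rvec" (rotation vector, rad) and "tvec" (3), from world to camera coordinates, as OpenCV has them. Camera axes: x right, y down, z forward; pixel columns grow to the right and rows downward; lengths in m; the calibration is good to about 2 mm. A picture is of the moment at which its call begins. There is no depth.
- order.job_done(): hands the job in; it is judged then, once.
The state is a dict: "clock": time; "joint_pos": joint angles; "qd": joint speeds; "joint_torque": joint torques, N m; "tool_pos": TCP position; "orientation": TCP orientation; "force": force on the tool from outside, world axes, zero at the start; "ft_torque": the same for the moment, N m; "finger_gap": finger opening in m; "gripper_force": force on a finger pad.
Only numpy, scipy, OpenCV 4.12 (cv2) and the standard library are available. Lean on these libraries where they do the work, as an engineer would, in place of code of your own. Each camera call takes 0.05 s, during which the arm holds its last target. There are 200 camera calls.

## Working session

There is one attempt and no reset: what is moved stays moved. The work goes in short steps, Python scripts to look and compute and a tool call to move; the robot and the scene stay as the last step left them, time stands still between calls to the robot, and variables do not carry over. Pictures are saved under pics/ and viewed, at most 12 in all, crops included, and the job is handed in when it is done.

Besides the shell and the picture viewer there is one more tool, called after ">>>" as name(argument=value, ...) on one line, values as JSON. jog_arm: Moves the arm, as the interface text tells. Shifts and turns lie within -1 to 1; 1 stands for 0.04 m of shift or 4 degrees of turn. Its arguments: {"type":"object","properties":{"motion":{"type":"string"},"fingers":{"type":"number"},"grip_force":{"type":"number"}},"required":["motion"]}

```bash
mkdir -p pics; cat > h.py <<'E'
import numpy as np, cv2
from workcell import readout, capture, order
def save(c,n,box=None,s=1):
    f=c["frame"][:,:,::-1]
    if box: x0,y0,x1,y1=box; f=f[y0:y1,x0:x1]
    cv2.imwrite("pics/"+n+".png",cv2.resize(f,None,fx=s,fy=s,interpolation=cv2.INTER_CUBIC))
def cal(c):
    R=cv2.Rodrigues(np.array(c["rvec"],float))[0]; t=np.array(c["tvec"],float).ravel(); return R,t
def ray(c,u,v):
    R,t=cal(c); d=np.array([(u-c["cx"])/c["fx"],(v-c["cy"])/c["fy"]]); p=d.copy()
    for _ in range(20): p=d/(1+c["k1"]*(p@p))
    return -R.T@t, R.T@np.array([p[0],p[1],1])
def atz(c,u,v,z):
    o,d=ray(c,u,v); return o+d*(z-o[2])/d[2]
def proj(c,P):
    R,t=cal(c); q=R@np.array(P,float)+t; p=q[:2]/q[2]; p=p*(1+c["k1"]*(p@p)); return np.array([c["fx"]*p[0]+c["cx"],c["fy"]*p[1]+c["cy"]])
E
python3 - <<'E'
from h import *
import pickle
C={n:capture(n) for n in("side","top")}
pickle.dump(C,open("c0.pkl","wb"))
for n in C: save(C[n],n+"0",None,1.5); print(n,ray(C[n],256,192),C[n]["fx"],C[n]["k1"])
s=readout.state(); print(s["clock"],s["orientation"],s["tool_pos"],s["finger_gap"])
E
```

```text
side (array([0.16868246, 0.35909985, 0.73879391]), array([ 0.4260565 , -0.44729245, -0.78638967])) 445.8810587277788 0.05030533320789978
top (array([ 0.34823613, -0.02365423,  1.12991382]), array([ 0.14981178, -0.01300606, -0.98878839])) 477.1213470726237 -0.13074684194830136
0.1 [[-9.12750696e-01  4.08515780e-01 -1.01239556e-03]
 [ 4.08516882e-01  9.12749693e-01 -1.39819617e-03]
 [ 3.52878539e-04 -1.68978521e-03 -9.99998510e-01]] [0.23458365 0.52437025 0.23040725] 0.0855112332205516
```

View pics/top0.png

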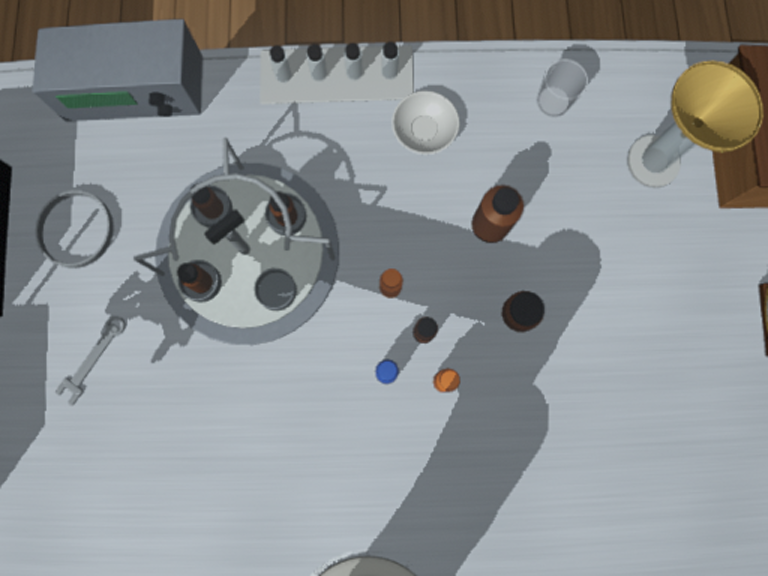

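View pics/side0.png

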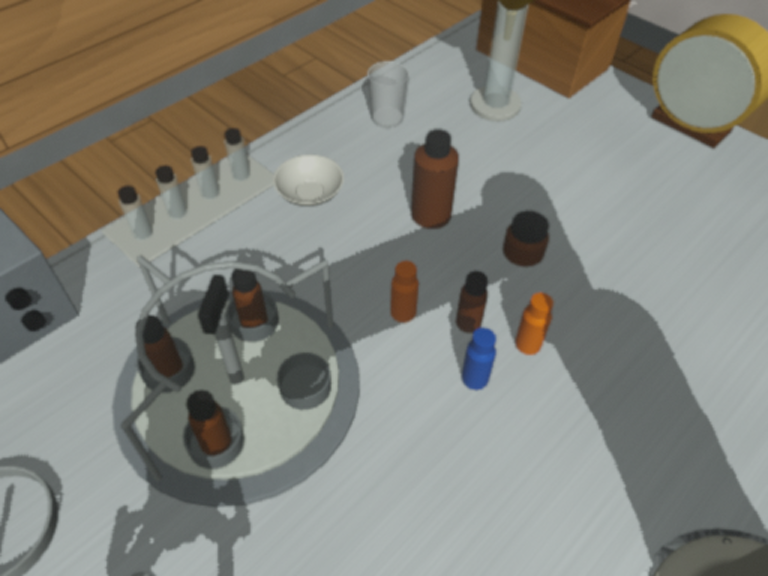

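The top view shows the carousel wheel at about (246,255), with the handle at (224,227) and the empty cup at (276,289). The wanted bottle's black cap is at (425,329), and the side view has it at (475,280). The fat bottle is at (497,212), the jar at (523,311), and the look-alikes are the blue and orange bottles. Next I'll enlarge the carousel.

```bash
python3 - <<'E'
from h import *
import pickle
C=pickle.load(open("c0.pkl","rb"))
a=C["top"]["frame"][85:240,85:235]; b=C["side"]["frame"][155:340,65:245]
a=cv2.resize(a,(399,int(155*2.66)),interpolation=cv2.INTER_CUBIC);b=cv2.resize(b,(399,int(185*399/180)),interpolation=cv2.INTER_CUBIC)
H=max(a.shape[0],b.shape[0]); o=np.zeros((H,800,3),np.uint8); o[:a.shape[0],:399]=a;o[:b.shape[0],401:]=b
cv2.imwrite("pics/crop.png",o[:,:,::-1])
E
```

```text
(no output)
```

View pics/crop.png

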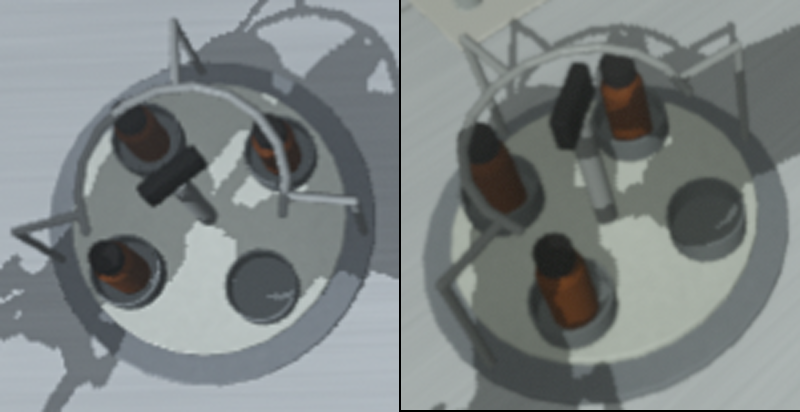

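```bash
python3 - <<'E'
from h import *
import pickle
C=pickle.load(open("c0.pkl","rb")); T=C["top"]; S=C["side"]
t=lambda x,y,z: atz(T,85+x/2.66,85+y/2.66,z)
s=lambda x,y,z: atz(S,65+(x-401)*180/399,155+y*180/399,z)
print("handle top",t(172,175,.193), "stem",t(208,216,.025))
print("foot pts",[t(*p,.0) for p in[(375,215),(205,385)]])
print("cup T",t(264,287,.053),"S",s(706,217,.053))
print("rail L",t(83,228,.14),"R",t(287,197,.14)); print("posts L",t(17,232,.14),"R",t(356,202,.14),"M",t(173,22,.14))
print("S posts R",s(733,28,.14),"L",s(443,282,.14),"M1",s(466,40,.14), s(514,25,.14))
print("bottles T",[t(*p,.123) for p in[(128,122),(266,131),(107,258)]])
print("bottles S",[s(*p,.123) for p in[(619,70),(484,140),(552,248)]])
print("bottle T",atz(T,425.5/1.5,328.5/1.5,.095),"S",atz(S,475.5/1.5,278/1.5,.095))
print("others",atz(T,391/1.5,278/1.5,.095),atz(T,447/1.5,380/1.5,.06),atz(T,387/1.5,371/1.5,.095),atz(T,525/1.5,308/1.5,.06))
E
```

```text
handle top [0.58059295 0.17728888 0.193     ] stem [0.58357589 0.18039067 0.025     ]
foot pts [array([0.58540375, 0.03221976, 0.        ]), array([0.43464271, 0.18750401, 0.        ])]
cup T [0.51377854 0.12641679 0.053     ] S [0.51085192 0.13280629 0.053     ]
rail L [0.55231431 0.26086746 0.14      ] R [0.57273992 0.09551637 0.14      ]
posts L [0.55068497 0.31545074 0.14      ] R [0.56704252 0.04028284 0.14      ] M [0.72390923 0.18971805 0.14      ]
S posts R [0.58358379 0.03128641 0.14      ] L [0.55240151 0.31471965 0.14      ] M1 [0.72147306 0.18864323 0.14      ] [0.70851007 0.15311393 0.14      ]
bottles T [array([0.64434441, 0.22983232, 0.123     ]), array([0.63272047, 0.11463007, 0.123     ]), array([0.53031627, 0.24529009, 0.123     ])]
bottles S [array([0.62604043, 0.11609067, 0.123     ]), array([0.64331443, 0.22904739, 0.123     ]), array([0.53278305, 0.24724266, 0.123     ])]
bottle T [ 0.44399092 -0.09575015  0.095     ] S [ 0.44855094 -0.09881617  0.095     ]
others [ 0.51957548 -0.04794935  0.095     ] [ 0.36952189 -0.12740056  0.06      ] [ 0.38418377 -0.038144    0.095     ] [ 0.47388165 -0.25011752  0.06      ]
```

Triangulation puts the axis at about (0.583, 0.180), with the cup direction near 217° and the gap near 184–187°. I'll check the gap angle with an overlay, and start moving above the handle.

```bash
python3 - <<'E'
from h import *
import pickle
C=pickle.load(open("c0.pkl","rb")); A=np.array([.583,.180])
out=[]
for n,(x0,y0,w,h) in (("top",(85,85,150,155)),("side",(65,155,180,185))):
    k=399/w; f=cv2.resize(np.ascontiguousarray(C[n]["frame"][y0:y0+h,x0:x0+w,::-1]),(399,int(h*k)),interpolation=cv2.INTER_CUBIC)
    P=lambda a,r,z: tuple(int(v) for v in (proj(C[n],[A[0]+r*np.cos(a),A[1]+r*np.sin(a),z])-[x0,y0])*k)
    g=np.radians(184.5)
    for d in range(70,291,5): cv2.circle(f,P(g+np.radians(d),.085,.14),1,(0,0,255),-1)
    for d in (-70,70): cv2.line(f,P(g+np.radians(d),.075,.14),P(g+np.radians(d),.14,.14),(0,255,0),1)
    for d in range(0,360,10): cv2.circle(f,P(np.radians(d),.15,0),1,(255,0,0),-1)
    for j in range(4):
        for d in range(0,360,20):
            a=np.radians(217.3+90*j); c=A+.085*np.array([np.cos(a),np.sin(a)])
            q=proj(C[n],[c[0]+.032*np.cos(np.radians(d)),c[1]+.032*np.sin(np.radians(d)),.053]); cv2.circle(f,tuple(int(v) for v in (q-[x0,y0])*k),1,(0,255,255),-1)
    out.append(f)
H=max(o.shape[0] for o in out); cv2.imwrite("pics/ov.png",np.hstack([cv2.copyMakeBorder(o,0,H-o.shape[0],0,0,0) for o in out]))
E
```

```text
(no output)
```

View pics/ov.png

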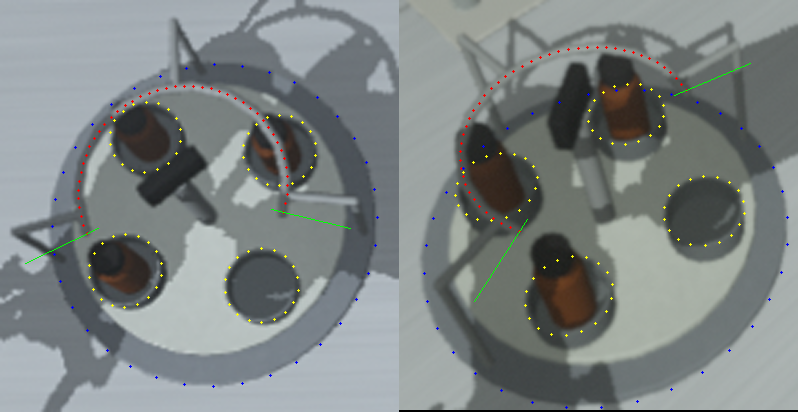

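>>> jog_arm(motion="-0.573 -0.216 -0.04 0;-0.573 -0.216 -0.04 0;-0.573 -0.216 -0.04 0;-0.573 -0.216 -0.04 0;-0.573 -0.216 -0.04 0;-0.573 -0.216 -0.04 0;-0.573 -0.216 -0.04 0;-0.573 -0.216 -0.04 0;-0.573 -0.216 -0.04 0;-0.573 -0.216 -0.04 0;-0.573 -0.216 -0.04 0;-0.573 -0.216 -0.04 0;-0.573 -0.216 -0.04 0;-0.573 -0.216 -0.04 0;-0.573 -0.216 -0.04 0;-0.573 -0.216 -0.04 0;-0.573 -0.216 -0.04 0;-0.573 -0.216 -0.04 0;-0.573 -0.216 -0.04 0;-0.573 -0.216 -0.04 0", fingers=0)

```text
clock: 2.1
tool_pos: [0.583, 0.179, 0.2627]
orientation: [[-0.913, 0.409, -0.001], [0.409, 0.913, -0.0], [0.001, -0.001, -1.0]]
force: [-0.2, -0.2, 0.6]
finger_gap: 0.085
gripper_force: 0.0
```

>>> jog_arm(motion="0 0 0 0.9;0 0 0 0.9;0 0 0 0.9;0 0 0 0.9;0 0 0 0.9;0 0 0 0.9;0 0 0 0.9;0 0 0 0.85;0 0 0 0;0 0 0 0")

```text
clock: 3.1
tool_pos: [0.5825, 0.1798, 0.2629]
orientation: [[-0.607, 0.795, -0.001], [0.795, 0.607, -0.0], [0.0, -0.001, -1.0]]
force: [0.9, 1.1, 0.9]
finger_gap: 0.0854
gripper_force: 0.0
```

The overlay fits: the rail ends, cups and foot line up in both views (rail ends at about (85,232) and (283,213)). So the gap is at 184.5° and the wheel needs about 33° clockwise. I'll go down and grip the handle.

>>> jog_arm(motion="0 0 0.43 0;0 0 0.43 0;0 0 0.43 0;0 0 0.43 0;0 0 0.43 0;0 0 0.43 0;0 0 0 0")

```text
clock: 3.8
tool_pos: [0.5807, 0.1796, 0.157]
orientation: [[-0.607, 0.795, -0.006], [0.795, 0.607, -0.001], [0.003, -0.005, -1.0]]
force: [0.3, -0.2, -1.4]
finger_gap: 0.0853
gripper_force: 0.0
```

>>> jog_arm(motion="0 0 0 0;0 0 0 0;0 0 0 0;0 0 0 0;0 0 0 0;0 0 0 0;0 0 0 0;0 0 0 0;0 0 0 0;0 0 0 0", fingers=1, grip_force=25)

```text
clock: 4.8
tool_pos: [0.5846, 0.181, 0.1613]
orientation: [[-0.606, 0.796, 0.005], [0.796, 0.606, 0.003], [-0.001, 0.006, -1.0]]
force: [4.8, 4.6, -0.8]
finger_gap: 0.015
gripper_force: 24.4
```

>>> jog_arm(motion="0 0 0 0.4;0 0 0 0.6;0 0 0 0.6;0 0 0 0.6;0 0 0 0.6;0 0 0 0.6;0 0 0 0.6;0 0 0 0.6;0 0 0 0.6;0 0 0 0.6;0 0 0 0.6;0 0 0 0.6;0 0 0 0.6;0 0 0 0.4;0 0 0 0.2;0 0 0 0;0 0 0 0;0 0 0 0")

```text
clock: 6.6
tool_pos: [0.5854, 0.1813, 0.1613]
orientation: [[-0.078, 0.997, 0.008], [0.997, 0.078, 0.003], [0.003, 0.008, -1.0]]
force: [9.3, 6.6, -2.9]
finger_gap: 0.0149
gripper_force: 24.4
```

```bash
python3 - <<'E'
from h import *
import pickle
C={n:capture(n) for n in("side","top")}; pickle.dump(C,open("c1.pkl","wb"))
a=cv2.resize(C["top"]["frame"][85:240,85:235],(399,412),interpolation=cv2.INTER_CUBIC);b=cv2.resize(C["side"]["frame"][155:341,65:245],(399,412),interpolation=cv2.INTER_CUBIC)
cv2.imwrite("pics/t1.png",np.hstack([a,b])[:,:,::-1])
E
```

```text
(no output)
```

View pics/t1.png

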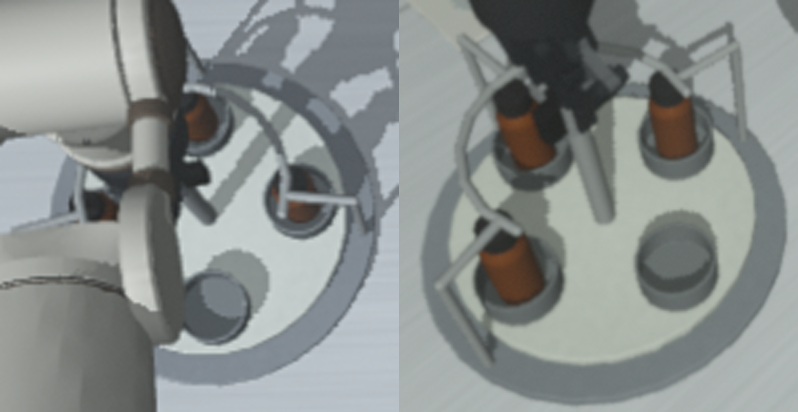

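The cup has moved with the handle: top view (214,305), side view (678,258). The right rail end is clear in the top view at (283,215), and the left one in the side view at (519,231).

```bash
python3 - <<'E'
from h import *
import pickle
C=pickle.load(open("c1.pkl","rb")); T=C["top"]; S=C["side"]; A=np.array([.583,.180])
t=lambda x,y,z: atz(T,85+x/2.66,85+y*155/412,z)
s=lambda x,y,z: atz(S,65+(x-399)*180/399,155+y*186/412,z)
for n,p in dict(cupT=t(215,305,.053),cupS=s(678,256,.053),b_S=s(496,222,.123),b2_S=s(670,82,.123),endRt=t(283,217,.14),endLs=s(519,232,.14),endRs=s(687,95,.14),postRt=t(357,203,.14),postRs=s(735,43,.14),postLs=s(441,285,.14)).items():
    d=p[:2]-A; print(n,p,np.hypot(*d),np.degrees(np.arctan2(d[1],d[0]))%360)
g=np.radians(184.5); print([proj(S,[A[0]+.085*np.cos(g+q),A[1]+.085*np.sin(g+q),.053]) for q in(0,)])
E
```

```text
cupT [0.49905737 0.16891688 0.053     ] 0.08467113783202884 187.5213790879501
cupS [0.49885111 0.16975092 0.053     ] 0.08477074221181932 186.94424774431081
b_S [0.5764042  0.26167818 0.123     ] 0.08194406797918315 94.61681895913152
b2_S [0.58708859 0.09420312 0.123     ] 0.08589424689042867 272.7283229745603
endRt [0.55636372 0.09882086 0.14      ] 0.08543737602652161 251.83444015502909
endLs [0.54756005 0.25789785 0.14      ] 0.08558075093782595 114.46335976011451
endRs [0.55680087 0.1004992  0.14      ] 0.08370646051285133 251.76059407251478
postRt [0.5660825  0.03949827 0.14      ] 0.1415165641479036 263.13419681974045
postRs [0.56960079 0.03968272 0.14      ] 0.1409555854518228 264.54523900971395
postLs [0.55039658 0.3159618  0.14      ] 0.13981628393069553 103.48480955791284
[array([189.47241994, 272.12852292])]
```

The gap comes out at 183.4° and the cup at about 185.3°, so I'll turn 1.8° further and release.

>>> jog_arm(motion="0 0 0 0.15;0 0 0 0.15;0 0 0 0.15;0 0 0 0;0 0 0 0")

```text
clock: 7.2
tool_pos: [0.5855, 0.1813, 0.1613]
orientation: [[-0.047, 0.999, 0.008], [0.999, 0.047, 0.003], [0.003, 0.008, -1.0]]
force: [8.3, 5.8, -3.4]
finger_gap: 0.0144
gripper_force: 24.4
```

>>> jog_arm(motion="0 0 0 0;0 0 0 0;0 0 0 0;0 0 0 0;0 0 0 0;0 0 0 0;0 0 0 0;0 0 0 0;0 0 0 0", fingers=0)

```text
clock: 8.1
tool_pos: [0.5827, 0.1798, 0.1601]
orientation: [[-0.047, 0.999, -0.0], [0.999, 0.047, -0.0], [-0.0, -0.0, -1.0]]
force: [0.7, 0.0, 0.6]
finger_gap: 0.0853
gripper_force: 0.0
```

>>> jog_arm(motion="0 0 -0.4 0;0 0 -0.6 0;0 0 -0.6 0;0 0 -0.6 0;0 0 -0.4 0;0 0 0 0")

```text
clock: 8.7
tool_pos: [0.5843, 0.1801, 0.2681]
orientation: [[-0.047, 0.999, 0.006], [0.999, 0.047, 0.001], [0.0, 0.007, -1.0]]
force: [-0.0, 0.6, -0.2]
finger_gap: 0.0856
gripper_force: 0.0
```

>>> jog_arm(motion="0 0 0 -1;0 0 0 -1;0 0 0 -1;0 0 0 -1;0 0 0 -1;0 0 0 -1;0 0 0 -1;0 0 0 -1;0 0 0 -1;0 0 0 -1;0 0 0 -1;0 0 0 -1;0 0 0 -1;0 0 0 -1;0 0 0 -1;0 0 0 -1;0 0 0 -1;0 0 0 -1;0 0 0 -1;0 0 0 -1")

```text
clock: 10.7
tool_pos: [0.582, 0.1797, 0.2625]
orientation: [[-0.992, 0.124, -0.002], [0.124, 0.992, -0.0], [0.002, -0.001, -1.0]]
force: [0.7, -0.4, -0.2]
finger_gap: 0.0854
gripper_force: 0.0
```

>>> jog_arm(motion="0.157 -0.457 0 0;0.157 -0.457 0 0;0.157 -0.457 0 0;0.157 -0.457 0 0;0.157 -0.457 0 0;0.157 -0.457 0 0;0.157 -0.457 0 0;0.157 -0.457 0 0;0.157 -0.457 0 0;0.157 -0.457 0 0;0.157 -0.457 0 0;0.157 -0.457 0 0;0.157 -0.457 0 0;0.157 -0.457 0 0;0.157 -0.457 0 0;0.157 -0.457 0 0;0 0 0 0;0 0 0 0")

```text
clock: 12.5
tool_pos: [0.4455, -0.0972, 0.2633]
orientation: [[-0.992, 0.128, -0.001], [0.128, 0.992, 0.001], [0.001, 0.001, -1.0]]
force: [-0.1, -0.3, -1.2]
finger_gap: 0.0855
gripper_force: 0.0
```

```bash
python3 - <<'E'
from h import *
import pickle
C={n:capture(n) for n in("side","top")}; pickle.dump(C,open("c2.pkl","wb"))
a=cv2.resize(C["top"]["frame"][85:240,85:235],(399,412),interpolation=cv2.INTER_CUBIC);b=cv2.resize(C["side"]["frame"][155:341,65:245],(399,412),interpolation=cv2.INTER_CUBIC)
cv2.imwrite("pics/t2.png",np.hstack([a,b])[:,:,::-1])
save(C["side"],"s2",(240,100,440,300),2.8)
E
```

```text
(no output)
```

View pics/t2.png

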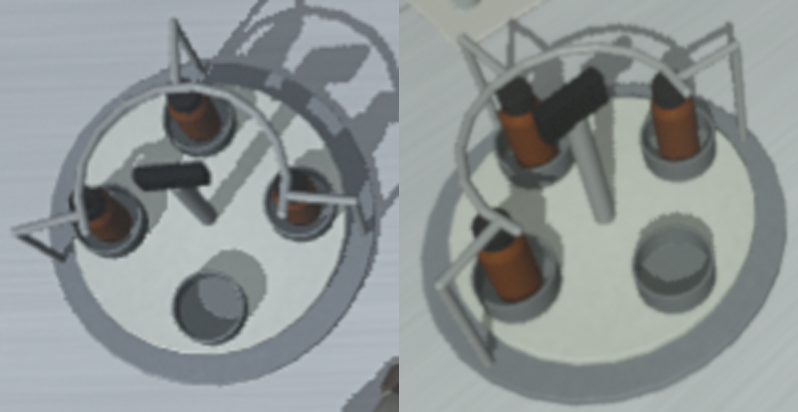

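View pics/s2.png

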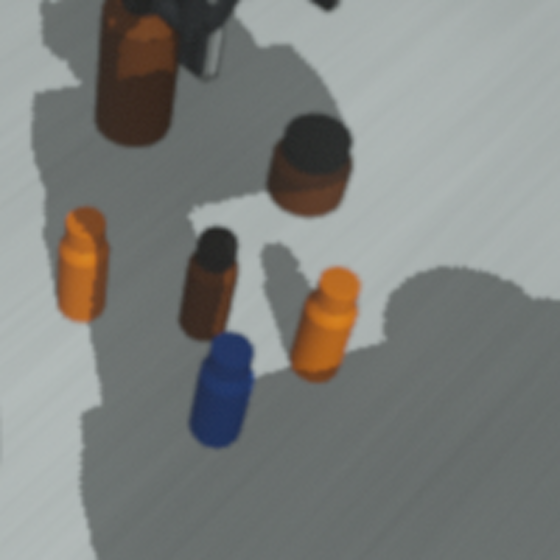

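The wheel is now nearly symmetric, with the cup rim at (211,307) in the top view and (675,256) in the side view. The target stands upright with its cap at (217,238) in the crop, and its neighbours are clear of the closing line.

```bash
python3 - <<'E'
from h import *
import pickle
C=pickle.load(open("c2.pkl","rb")); T=C["top"]; S=C["side"]; A=np.array([.583,.180])
t=lambda x,y,z: atz(T,85+x/2.66,85+y*155/412,z)
s=lambda x,y,z: atz(S,65+(x-399)*180/399,155+y*186/412,z)
for n,p in dict(cupT=t(210,307,.053),cupS=s(675,256,.053),bL_S=s(494,223,.123),bR_S=s(671,82,.123),bL_T=t(89,203,.123),hand1=t(135,179,.193),hand2=t(209,175,.193),endRt=t(283,217,.14),endLt=t(84,233,.14),endLs=s(519,232,.14)).items():
    d=p[:2]-A; print(n,p.round(4),np.hypot(*d).round(4),(np.degrees(np.arctan2(d[1],d[0]))%360).round(1))
print("bottle",atz(S,240+217/2.8,100+238/2.8,.095),"base",atz(S,240+206/2.8,100+322/2.8,.0))
E
```

```text
cupT [0.4974 0.1733 0.053 ] 0.0858 184.5
cupS [0.5005 0.1714 0.053 ] 0.083 186.0
bL_S [0.5767 0.2631 0.123 ] 0.0834 94.3
bR_S [0.5865 0.0936 0.123 ] 0.0864 272.3
bL_T [0.5765 0.2612 0.123 ] 0.0814 94.6
hand1 [0.5783 0.2059 0.193 ] 0.0263 100.3
hand2 [0.5796 0.1488 0.193 ] 0.0314 263.8
endRt [0.5564 0.0988 0.14  ] 0.0854 251.8
endLt [0.5481 0.26   0.14  ] 0.0873 113.6
endLs [0.5476 0.2579 0.14  ] 0.0856 114.5
bottle [ 0.44840736 -0.10009317  0.095     ] base [ 0.44507922 -0.10167953  0.        ]
```

Bottle at about (0.446, −0.099), and the wheel is within 1° of the gap. I'll descend and grip.

>>> jog_arm(motion="0 0 0.45 0;0 0 0.45 0;0 0 0.45 0;0 0 0.45 0;0 0 0.45 0;0 0 0.45 0;0 0 0.45 0;0 0 0.45 0;0 0 0.45 0;0 0 0.45 0;0 0 0.4 0;0 0 0.4 0;0 0 0.3 0;0 0 0.15 0;0 0 0 0;0 0 0 0")

```text
clock: 14.2
tool_pos: [0.4463, -0.0975, 0.0346]
orientation: [[-0.992, 0.127, 0.001], [0.127, 0.992, -0.0], [-0.001, -0.0, -1.0]]
force: [-0.5, -0.0, 0.2]
finger_gap: 0.0854
gripper_force: 0.0
```

>>> jog_arm(motion="0 0 0 0;0 0 0 0;0 0 0 0;0 0 0 0;0 0 0 0;0 0 0 0;0 0 0 0;0 0 0 0;0 0 0 0;0 0 0 0", fingers=1, grip_force=25)

```text
clock: 15.2
tool_pos: [0.4463, -0.0977, 0.0345]
orientation: [[-0.992, 0.127, 0.001], [0.127, 0.992, -0.001], [-0.001, -0.0, -1.0]]
force: [-0.5, 0.3, 5.0]
finger_gap: 0.0354
gripper_force: 27.0
```

>>> jog_arm(motion="0 0 -0.3 0;0 0 -0.5 0;0 0 -0.5 0;0 0 -0.5 0;0 0 -0.5 0;0 0 -0.5 0;0 0 -0.5 0;0 0 -0.4 0;0 0 0 0;0 0 0 0")

```text
clock: 16.2
tool_pos: [0.4454, -0.0972, 0.1817]
orientation: [[-0.992, 0.127, -0.001], [0.127, 0.992, 0.0], [0.001, 0.0, -1.0]]
force: [-0.8, 0.6, -1.5]
finger_gap: 0.0356
gripper_force: 26.9
```

```bash
python3 - <<'E'
from h import *
C=capture("side"); save(C,"s3",(200,60,400,260),2.8)
E
```

```text
(no output)
```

View pics/s3.png

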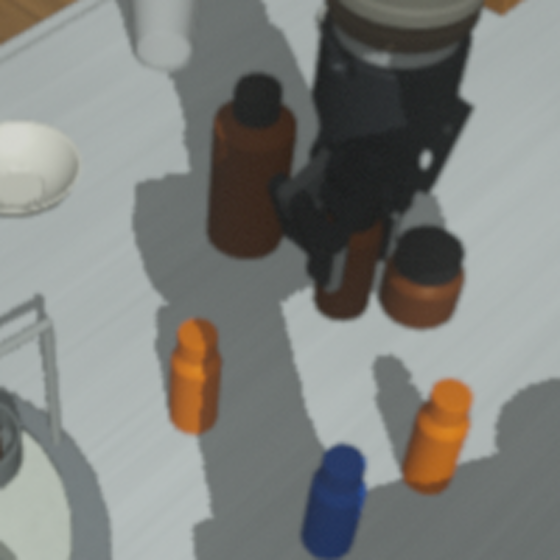

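The bottle is held upright and clear of the shelf. I'll carry it above the cup.

>>> jog_arm(motion="-0.028 0.2 0 0;-0.028 0.4 0 0;-0.028 0.45 0 0;-0.028 0.45 0 0;-0.028 0.45 0 0;-0.028 0.45 0 0;-0.028 0.45 0 0;-0.028 0.45 0 0;-0.028 0.45 0 0;-0.028 0.45 0 0;-0.028 0.45 0 0;-0.028 0.45 0 0;-0.028 0.45 0 0;-0.028 0.45 0 0;-0.028 0.45 0 0;-0.028 0.45 0 0;0 0.3 0 0;0 0.14 0 0;0 0 0 0;0 0 0 0")

```text
clock: 18.25
tool_pos: [0.5008, 0.1911, 0.1819]
orientation: [[-0.992, 0.127, -0.001], [0.127, 0.992, -0.0], [0.0, -0.0, -1.0]]
force: [-1.4, 0.1, 0.2]
finger_gap: 0.0353
gripper_force: 26.9
```

>>> jog_arm(motion="0 0 0.25 0;0 0 0.25 0;0 0 0.25 0;0 0 0.25 0;0 0 0.25 0;0 0 0.25 0;0 0 0.2 0;0 0 0 0;0 0 0 0")

```text
clock: 19.15
tool_pos: [0.501, 0.1915, 0.1141]
orientation: [[-0.992, 0.127, -0.0], [0.127, 0.992, -0.0], [0.0, -0.0, -1.0]]
force: [0.5, 0.2, -1.6]
finger_gap: 0.0353
gripper_force: 26.9
```

```bash
python3 - <<'E'
from h import *
C={n:capture(n) for n in("side","top")}
a=cv2.resize(C["top"]["frame"][85:240,85:235],(399,412),interpolation=cv2.INTER_CUBIC);b=cv2.resize(C["side"]["frame"][155:341,65:245],(399,412),interpolation=cv2.INTER_CUBIC)
cv2.imwrite("pics/t4.png",np.hstack([a,b])[:,:,::-1])
E
```

```text
(no output)
```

View pics/t4.png

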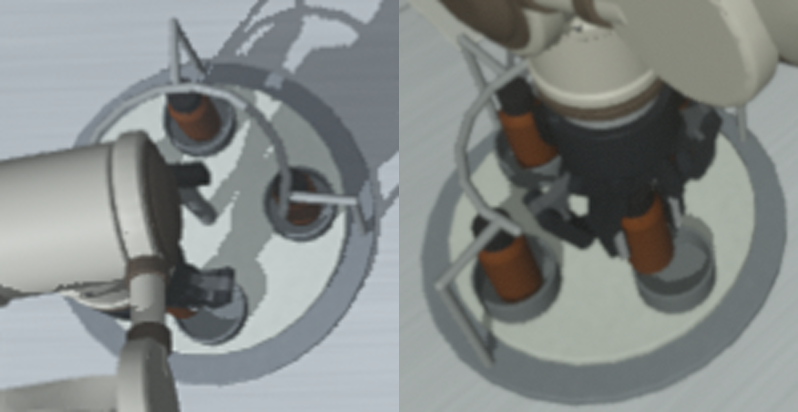

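My row sum overshot by 18 mm in y, so the bottle is off to the left of the cup. It's still above the rim, so I'll correct that and then lower it.

>>> jog_arm(motion="0.01 -0.15 0 0;0.01 -0.15 0 0;0 -0.14 0 0;0 0 0 0;0 0 0 0")

```text
clock: 19.75
tool_pos: [0.498, 0.1739, 0.1142]
orientation: [[-0.992, 0.128, 0.0], [0.128, 0.992, 0.0], [-0.0, 0.0, -1.0]]
force: [0.6, 0.1, -1.2]
finger_gap: 0.0355
gripper_force: 26.9
```

>>> jog_arm(motion="0 0 0.2 0;0 0 0.2 0;0 0 0.2 0;0 0 0.2 0;0 0 0.2 0;0 0 0.15 0;0 0 0.08 0;0 0 0 0;0 0 0 0")

```text
clock: 20.65
tool_pos: [0.4982, 0.1741, 0.0651]
orientation: [[-0.992, 0.127, 0.0], [0.127, 0.992, 0.0], [-0.0, 0.0, -1.0]]
force: [0.0, 1.0, -1.0]
finger_gap: 0.0349
gripper_force: 26.9
```

```bash
python3 - <<'E'
from h import *
C={n:capture(n) for n in("side","top")}
a=cv2.resize(C["top"]["frame"][85:240,85:235],(399,412),interpolation=cv2.INTER_CUBIC);b=cv2.resize(C["side"]["frame"][155:341,65:245],(399,412),interpolation=cv2.INTER_CUBIC)
cv2.imwrite("pics/t5.png",np.hstack([a,b])[:,:,::-1])
E
```

```text
(no output)
```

View pics/t5.png

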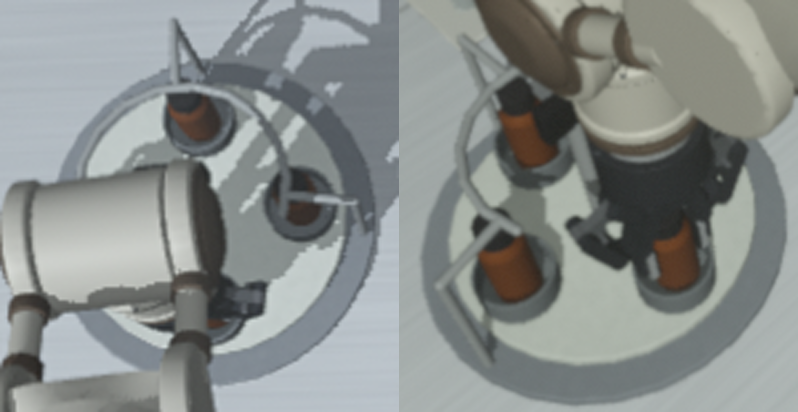

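The bottle is inside the cup, just above its floor, at about (676,260) in the side view. I'll lower the last 2 mm, release and back off.

>>> jog_arm(motion="0 0 0.03 0;0 0 0.03 0;0 0 0 0;0 0 0 0")

```text
clock: 21.15
tool_pos: [0.4981, 0.1741, 0.0626]
orientation: [[-0.992, 0.127, 0.0], [0.127, 0.992, 0.0], [-0.0, 0.0, -1.0]]
force: [0.5, 0.8, -0.5]
finger_gap: 0.0356
gripper_force: 26.8
```

>>> jog_arm(motion="0 0 0 0;0 0 0 0;0 0 0 0;0 0 0 0;0 0 0 0;0 0 0 0;0 0 0 0;0 0 0 0;0 0 0 0;0 0 0 0", fingers=0)

```text
clock: 22.15
tool_pos: [0.4979, 0.1741, 0.0625]
orientation: [[-0.992, 0.127, -0.0], [0.127, 0.992, -0.0], [0.0, -0.0, -1.0]]
force: [0.7, 0.1, -0.2]
finger_gap: 0.0855
gripper_force: 0.0
```

>>> jog_arm(motion="0 0 -0.1 0;0 0 -0.3 0;0 0 -0.4 0;0 0 -0.4 0;0 0 -0.5 0;0 0 -0.5 0;0 0 -0.5 0;0 0 -0.5 0;0 0 -0.5 0;0 0 -0.5 0;0 -0.5 0 0;0 -0.5 0 0;0 -0.5 0 0;0 -0.5 0 0;0 -0.5 0 0;0 -0.5 0 0;0 -0.5 0 0;0 -0.5 0 0;0 0 0 0;0 0 0 0")

```text
clock: 24.15
tool_pos: [0.4778, 0.0155, 0.2313]
orientation: [[-0.992, 0.128, 0.001], [0.128, 0.992, 0.0], [-0.001, 0.0, -1.0]]
force: [0.2, 1.2, -0.2]
finger_gap: 0.0852
gripper_force: 0.0
```

```bash
python3 - <<'E'
from h import *
import pickle
C={n:capture(n) for n in("side","top")}; pickle.dump(C,open("c6.pkl","wb"))
a=cv2.resize(C["top"]["frame"][85:240,85:235],(399,412),interpolation=cv2.INTER_CUBIC);b=cv2.resize(C["side"]["frame"][155:341,65:245],(399,412),interpolation=cv2.INTER_CUBIC)
cv2.imwrite("pics/t6.png",np.hstack([a,b])[:,:,::-1])
E
```

```text
(no output)
```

View pics/t6.png

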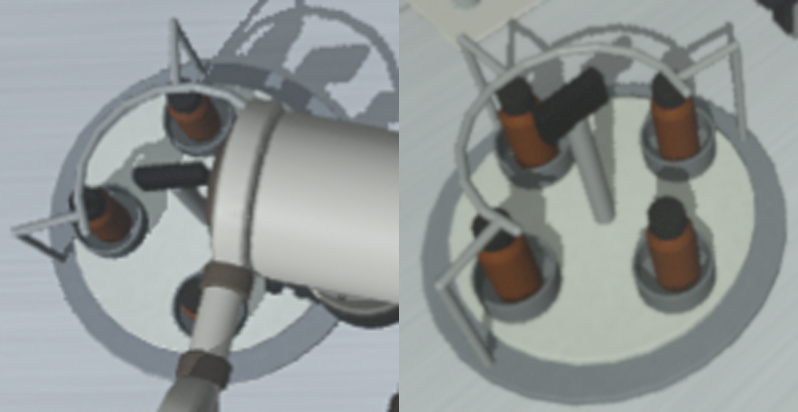

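The bottle stands upright in the cup, at (672,245) in the side view. The wheel hasn't moved and the gripper is clear.

```bash
python3 -c "
from workcell import order
print(order.job_done())"
```

```text
the job is handed in; nothing more can be done
None
```

The job is handed in at about 24 s: the empty cup was turned to within about 1° of the middle of the gap, and the slim brown bottle stands upright in it with the gripper clear.

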